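# Tip the rotor adapters into the rinse basin and hold the rinse lever half way

### The job

Pick up the small metal tray by its upright handle and tip it so that all four grey rotor adapters slide off into the steel rinse basin; they are contaminated, so do not touch them with the gripper. Stand the empty tray upright on the bench again, let go of it, then push the spring-loaded rinse lever down half way, until its arm is level, and keep it there: finish while still holding the lever level, and never push it to the bottom of its travel. Leave everything else on the bench where it stands.

Things in the scene. Friction and masses are not known exactly. Their poses are not given: they have to be found in the camera images.
- tray: Loose metal tray, 0.18 to 0.29 kg. Origin: centre of underside; z up. Floor 130 (x) by 100 (y) mm, 4 mm thick, smooth: adapters start to slide at a tilt of 13 to 20 degrees. Walls 3 mm thick, 32 mm high on both long sides and at the +x end; the -x end is open, with no lip. Handle: upright black plate outside the +x wall, centred at x = +71 mm, 12 mm thick in x, 40 mm wide in y, 100 mm high.
- tray_handle (a point): Point on the handle's centre, 85 mm above the tray's underside (15 mm below the handle's top), at tray x = +71 mm, y = 0. Same axes as the tray.
- tray_lip (a point): Middle of the tray's open edge, on the top of its floor: tray x = -65 mm, y = 0, 4 mm above the underside. Same axes as the tray.
- basin: Fixed open steel rinse basin, outside 220 mm (its x) by 180 mm (its y), rim 65 mm above the bench, walls and floor 6 mm thick. Origin: centre of its underside, on the bench; z up. A white ledge 18 mm wide runs along the outside of its +x wall, flush with the rim.
- lever (a joint): Angle of the spring-loaded rinse lever (rad): 0 at rest, arm sloping up 15 degrees from hinge to paddle; grows as the paddle is pushed down; 0.26 = arm level (half way); 0.52 = bottom stop. It springs back up when let go. At the paddle it takes about 4 N to start, 8 N when level, 12 N at the bottom.
- lever_pad (a point): Centre of the flat top of the lever's black paddle, where to push down. Paddle 45 mm along the lever, 42 mm wide, 14 mm thick; the point lies 112 mm from the hinge axis along the arm, 8 mm above its centre line. Height above the bench: 142 mm at rest, 113 mm with the arm level, 84 mm at the bottom. Its axes are the valve block's at rest and turn with the lever.
- lever_pivot (a point): Point on the lever's hinge axis (level, along the point's y), 105 mm above the bench; with the arm level the lever reaches from here towards the valve block's -x, horizontally.
- valve: Fixed white valve block that carries the lever. Origin on the bench, z up. Block 90 x 90 mm, 78 mm tall, between x = +10 and +100 mm of the origin; two cheeks up to 118 mm high beside the hinge, at x = +30 mm. The lever points to -x; its paddle (centre near x = -80 mm) overhangs the bench in front of the block.
- adapter0: Rotor adapter, a grey block 26 x 26 mm, 20 mm tall with a dark round recess on top, 20 g; one of four, starting on the tray. Origin: centre of its underside.
- adapter1: Rotor adapter, a grey block 26 x 26 mm, 20 mm tall with a dark round recess on top, 20 g; one of four, starting on the tray. Origin: centre of its underside.
- adapter2: Rotor adapter, a grey block 26 x 26 mm, 20 mm tall with a dark round recess on top, 20 g; one of four, starting on the tray. Origin: centre of its underside.
- adapter3: Rotor adapter, a grey block 26 x 26 mm, 20 mm tall with a dark round recess on top, 20 g; one of four, starting on the tray. Origin: centre of its underside.
- bottle_a: Bystander, loose: white bottle, 52 mm diameter, 160 mm tall. Leave it where it stands. Origin: centre of its underside.
- bottle_b: Bystander, loose: second white bottle, 52 mm diameter, 160 mm tall. Leave it where it stands. Origin: centre of its underside.
- jar: Bystander, loose: glass jar with steel cap, 68 mm diameter, 80 mm tall. Leave it where it stands. Origin: centre of its underside.
- cup: Bystander, loose: clear cup, 64 mm diameter, 65 mm tall. Leave it where it stands. Origin: centre of its underside.
- swab_box: Bystander, loose: cardboard box 70 x 100 mm, 50 mm tall. Leave it where it stands. Origin: centre of its underside.
- dish: Bystander, loose: steel bowl, 110 mm diameter, 35 mm tall. Leave it where it stands. Origin: centre of its underside.
Not all that is in view belongs to the job. Leave any orange or yellow look-alike of the tray alone. What is shaped like the valve but blue is not meant.

How it is judged (in metres and radians):
On the way, in this order (a step that is already met when the one before it is completed fails the run):
1. all four adapters lie in the rinse basin, off the tray (x of adapter0 in the frame of basin between -0.104 and 0.104 m and y of adapter0 in the frame of basin between -0.084 and 0.084 m and height (world z) of each of adapter0, adapter1, adapter2, adapter3 below 0.06 m and x of adapter1 in the frame of basin between -0.104 and 0.104 m and y of adapter1 in the frame of basin between -0.084 and 0.084 m and x of adapter2 in the frame of basin between -0.104 and 0.104 m and y of adapter2 in the frame of basin between -0.084 and 0.084 m and x of adapter3 in the frame of basin between -0.104 and 0.104 m and y of adapter3 in the frame of basin between -0.084 and 0.084 m and contact force between tray and adapter0 below 0.05 N and contact force between tray and adapter1 below 0.05 N and contact force between tray and adapter2 below 0.05 N and contact force between tray and adapter3 below 0.05 N), for 0.2 s.
2. the empty tray stands upright on the bench again and is let go (height (world z) of tray below 0.012 m and angle between tray's own z axis and vertical below 0.1 rad and contact force between tray and the fingers below 0.1 N and contact force between tray and the arm below 0.1 N and linear speed of tray below 0.03 m/s and x of adapter0 in the frame of basin between -0.104 and 0.104 m and y of adapter0 in the frame of basin between -0.084 and 0.084 m and height (world z) of each of adapter0, adapter1, adapter2, adapter3 below 0.06 m and x of adapter1 in the frame of basin between -0.104 and 0.104 m and y of adapter1 in the frame of basin between -0.084 and 0.084 m and x of adapter2 in the frame of basin between -0.104 and 0.104 m and y of adapter2 in the frame of basin between -0.084 and 0.084 m and x of adapter3 in the frame of basin between -0.104 and 0.104 m and y of adapter3 in the frame of basin between -0.084 and 0.084 m), for 0.2 s.
At the end, for the whole second after the job is handed in: All four adapters are in the basin below its rim; the tray stands on the bench (underside within 12 mm of it, tilted less than 0.1 rad), still and not touched; the lever is held by the robot itself (more than 2 N) between 0.18 and 0.34 rad (level is 0.26) through the last second (all of step 2 and value of joint lever between 0.18 and 0.34 rad and contact force between any of the fingers, the arm and lever above 2 N and contact force between tray and lever below 0.1 N); the arm keeps its last pose, push and grip.
It fails at once if the gripper or arm touches an adapter (contact force between any of the fingers, the arm and adapter0 above 0.3 N or contact force between any of the fingers, the arm and adapter1 above 0.3 N or contact force between any of the fingers, the arm and adapter2 above 0.3 N or contact force between any of the fingers, the arm and adapter3 above 0.3 N).
It fails at once if the lever is pushed to the bottom of its travel (past 0.48 rad) (value of joint lever above 0.48 rad).
It fails at once if a bystander is moved by more than 30 mm or tipped (distance of any of bottle_a, bottle_b, jar, cup, swab_box, dish from where it was at the start of the episode above 0.03 m or angle between any of bottle_a, bottle_b, jar, cup, swab_box, dish's own z axis and vertical above 0.5 rad).
It also fails if it takes over 72 s, if anything falls off the work surface, if the arm or the gripper's body presses on something with over 40 N, if the wrist force passes 120 N, or if a joint passes its speed limit or range.

### The arm

A 6-joint arm with a two-finger parallel gripper is mounted at the origin on the work surface. World frame = base frame: x ahead of the robot, y to its left, z up, the work surface at z = 0. Lengths are in m, angles in degrees, forces in N, time in s.
With the tool pointing down it reaches from about 0.4 to 0.825 m from the base axis. Payload 7 kg.
Tool frame: the origin (TCP) lies midway between the tips of the shut fingers; the grasp point (between the pads) lies 19 mm behind it (ctrl.grip_point_offset is the distance from the TCP to the grasp point, in m); x points along the fingers, y is the direction in which the jaws open and shut, and the axes are right-handed (so a half turn about x gives the same grasp; the last joint's range is limited). The gripper opens to 88 mm and grips with 3 to 60 N. Pads are 19 mm wide; open, the fingers measure 130 mm over their backs; the gripper's body (78 mm by 193 mm) begins 47 mm behind the grasp point.
Start: joints at [-55.399, 20.546, 0.682, 0, -70.136, -16.507], TCP at [0.21, -0.642, 0.227] pointing down, gripper open.
Joint ranges: [-176.03, 176.03], [-82.01, 121.73], [-58.28, 71.71], [-173.87, 95.51], [-174.79, -0.11], [-173.66, 173.66]. Speed limits (degrees/s): [136.94, 136.94, 172.46, 180, 180, 180].

### API

Orientations are given as [roll, pitch, yaw] about the fixed x, y, z axes, in that order (R = Rz(yaw) Ry(pitch) Rx(roll)).
In Python, from plant import ctrl gives the robot as it stands.
- The arm moves only by the tool drive_tool, never from a script. Its argument "plan" is a list of rows, each a list of 3 entries, a list of its own where there are three numbers: the shift along the tool's x, y, z in m, then the turn, a rotation vector about the tool's x, y, z in degrees, then the opening, from 0 (shut) to 1 (fully open). In form: [[[dx, dy, dz], [wx, wy, wz], grip], ...]. A call has 1 to 20 rows; each row is the pose to reach, as a shift and turn from the pose measured when the call began, along the tool's axes at that moment; what a row does not reach only later rows make up. A row lasts 1/12 s, in which the tool goes at most 41.7 mm and 7.16 degrees, less where a joint would pass 70% of its speed; a pose out of reach is approached as far as the arm can. A call with a gripper value outside its range is refused whole. The fingers move at their own pace and stop on an object; the grip force is fixed at half the most. Time passes only in rows, so rows that repeat a pose let the fingers close. It gives the time, the measured TCP pose, the force and the opening at its end, in the units of the state.
- ctrl.get_obs(): the state, without advancing time (a new reading comes with each control period).
- ctrl.snapshot(name): name is "side" or "top"; returns the picture (384x512x3 uint8, blue, green, red); there is no depth.
- ctrl.get_calibration(name): a dict with "fx", "fy", "cx", "cy" (pixels), "R" (3x3) and "t" (3): a world point X has camera coordinates R X + t. Camera axes: x right, y down, z forward; pixel columns grow to the right and rows downward; lengths in m; the calibration is good to about 2 mm. A picture is of the moment at which its call begins. get_calibration takes no time and is no camera call.
- ctrl.close_job(): hands the job in, once; it reports no verdict.
Trained networks look in the newest picture that a camera, given by its name, has taken for a name from the list of things; names that differ only in an ending like _2 or _b are one class to them, and where a whole thing is asked for, a point or a joint stands for the part that bears it (a point fixed in the world has none). Each returns a list of dicts, best first, with "confidence" (0 to 1); they miss things now and then, are a little off and sometimes report something else, mostly with a low value. They report only what shows in the picture. A call takes as long as a camera call. They do not tell look-alikes from the thing itself.
- ctrl.cut_out(camera, name): "pixels" (384x512 bool, what is visible of it) and "pixel" ([column, row] in pixels, amid what is visible of it).
- ctrl.landmark_of(camera, name): "pixel" ([column, row] in pixels: a listed point, or the origin of a listed thing).
The state is a dict: "clock": time; "joint_pos": joint angles; "qvel": joint speeds; "tau": joint torques, N m; "tool_pos": TCP position; "orientation": TCP orientation; "force": force on the tool from outside, world axes, zero at the start; "moment": the same for the moment, N m; "opening": finger opening in m.
Only numpy, scipy, OpenCV 4.12 (cv2) and the standard library are available. Lean on these libraries where they do the work, as an engineer would, in place of code of your own. Each camera call takes 0.05 s, during which the arm holds its last target. There are 200 camera calls.

## Working session

There is one attempt and no reset: what is moved stays moved. The work goes in short steps, Python scripts to look and compute and a tool call to move; the robot and the scene stay as the last step left them, time stands still between calls to the robot, and variables do not carry over. Pictures are saved under pics/ and viewed, about 8 in all and at most 12, crops included, and the job is handed in when it is done.

Besides the shell and the picture viewer there is one more tool, called in YAML: its name, and indented under it one key for each argument. drive_tool: Moves the arm, as the interface text tells. Its arguments: {"type":"object","properties":{"plan":{"type":"array","items":{"type":"array"}}},"required":["plan"]}

```bash
ls; mkdir -p pics
python3 - <<'E'
from plant import ctrl
import cv2
for n in("top","side"):
    im=ctrl.snapshot(n); cv2.imwrite(f"pics/{n}0.png",im)
    c=ctrl.get_calibration(n); print(n,c)
    for k in("tray","tray_handle","tray_lip","basin","lever_pad","lever_pivot","valve","adapter0","bottle_a","jar","cup","swab_box","dish"):
        print(k,[(round(d["confidence"],2),[round(float(v)) for v in d["pixel"]]) for d in ctrl.landmark_of(n,k)])
print(ctrl.get_obs())
E
```

```text
pics
top {'fx': 457.7329959934671, 'fy': 457.7329959934671, 'cx': 252.3866795042368, 'cy': 184.8215797575488, 'R': array([[ 0.01775218, -0.9998413 , -0.00149794],
       [-0.99294261, -0.01745395, -0.11730441],
       [ 0.11725964,  0.00356978, -0.99309488]]), 't': array([-0.15653366,  0.56103971,  1.69784608])}
tray [(0.77, [222, 175]), (0.74, [304, 247]), (0.62, [328, 173]), (0.35, [286, 192]), (0.34, [217, 176])]
tray_handle [(0.85, [220, 153]), (0.7, [323, 187])]
tray_lip [(0.92, [218, 193]), (0.81, [334, 158]), (0.74, [322, 249])]
basin [(0.61, [141, 210])]
lever_pad [(0.54, [288, 209])]
lever_pivot [(0.59, [286, 182]), (0.39, [226, 179])]
valve [(0.78, [286, 192]), (0.68, [367, 254])]
adapter0 [(0.62, [223, 166]), (0.54, [216, 177]), (0.41, [227, 180])]
bottle_a [(0.54, [245, 141]), (0.46, [230, 126])]
jar [(0.64, [207, 224]), (0.59, [221, 177])]
cup [(0.83, [179, 134])]
swab_box [(0.7, [244, 240]), (0.29, [226, 178])]
dish [(0.82, [148, 140])]
side {'fx': 497.02737877358317, 'fy': 497.02737877358317, 'cx': 249.36362703751476, 'cy': 192.8575909989302, 'R': array([[-0.84108467, 
[... 846 characters left out ...]
309, 251])]
dish [(0.8, [112, 284]), (0.25, [219, 238])]
{'clock': 1.4, 'joint_pos': array([-5.53996314e+01,  2.05480090e+01,  6.83476848e-01,  1.41606889e-03,
       -7.01373664e+01, -1.65076432e+01]), 'qvel': array([ 0.03109319, -0.00069587, -0.03588167,  0.03356976,  0.02816483,
       -0.03116362]), 'tau': array([-6.65822099e-04, -5.82381320e+01,  2.93302256e+01,  7.00282663e+00,
        1.22465647e-02, -2.69695408e-05]), 'tool_pos': array([ 0.20960573, -0.64161792,  0.22655863]), 'orientation': array([141.55692476,  89.99768091, 159.65013132]), 'force': array([-1.16258782,  0.306389  ,  0.21787108]), 'moment': array([ 0.0083489 , -0.0389573 , -0.02194743]), 'opening': 0.087795026698657}
```

Run:
```python
import cv2
t=cv2.imread("pics/top0.png"); cv2.imwrite("pics/top0z.png",cv2.resize(t[60:330,80:440],(800,600),interpolation=cv2.INTER_CUBIC))
t=cv2.imread("pics/side0.png"); cv2.imwrite("pics/side0z.png",cv2.resize(t[90:384,50:442],(800,600),interpolation=cv2.INTER_CUBIC))
```

```text
(no output)
```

View pics/top0z.png

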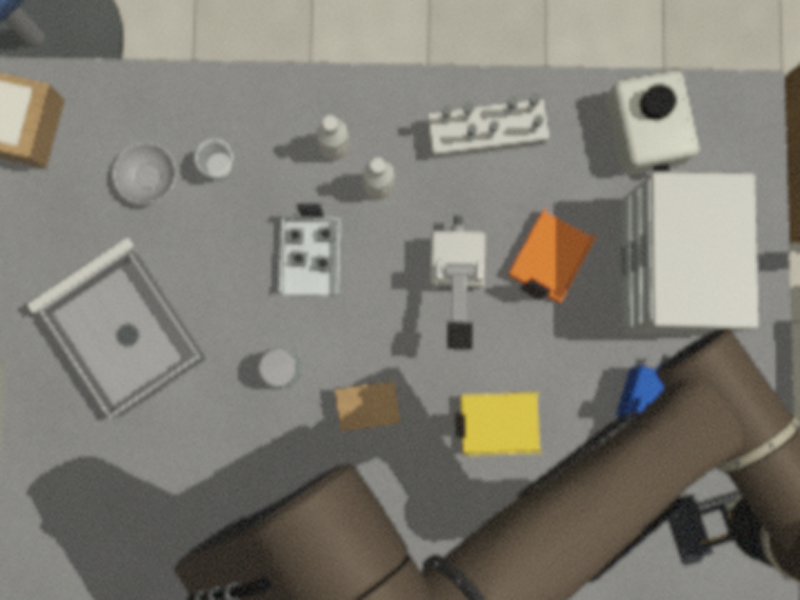

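View pics/side0z.png

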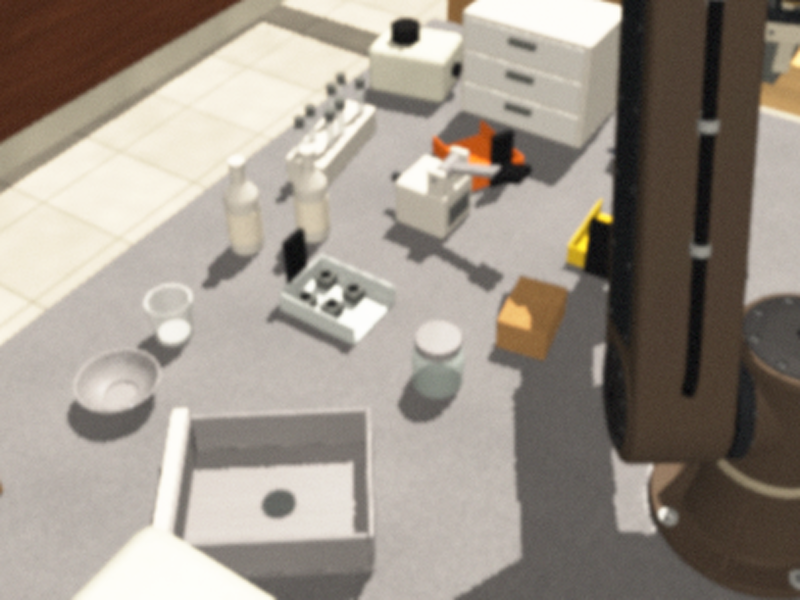

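The top picture shows the bare-metal tray at full-image px (220,175), with its black handle at (220,153) on the far side. The look-alikes are the orange tray at (328,173) and the yellow one at (304,247). The white valve is at (287,176) with its paddle at (288,209); the blue valve is at (367,235). In the side picture the silver tray is at (217,240) and the white valve at (262,187). The basin is at (141,210) in top and the jar at (207,224). I choose the silver tray and the white valve, and will now triangulate them.

```bash
cat > h.py <<'E'
import numpy as np, cv2
from scipy.optimize import least_squares
from scipy.spatial.transform import Rotation as Rn
from plant import ctrl
C={n:ctrl.get_calibration(n) for n in("top","side")}
def proj(n,X):
    c=C[n]; p=np.atleast_2d(X)@c["R"].T+c["t"]
    return np.c_[c["fx"]*p[:,0]/p[:,2]+c["cx"],c["fy"]*p[:,1]/p[:,2]+c["cy"]]
def atz(n,px,z):
    c=C[n]; d=c["R"].T@np.array([(px[0]-c["cx"])/c["fx"],(px[1]-c["cy"])/c["fy"],1]); o=-c["R"].T@c["t"]
    return o+d*(z-o[2])/d[2]
def tri(pt,ps):
    f=lambda X:np.r_[proj("top",X)[0]-pt,proj("side",X)[0]-ps]
    s=least_squares(f,atz("top",pt,.05)); return s.x.round(4),np.abs(s.fun).max().round(1)
def Tf(pose,P): # x,y,yaw
    x,y,a=pose; P=np.atleast_2d(P); c,s=np.cos(a),np.sin(a)
    return np.c_[x+c*P[:,0]-s*P[:,1],y+s*P[:,0]+c*P[:,1],P[:,2]]
def tool():
    o=ctrl.get_obs(); return o["tool_pos"],Rn.from_euler("xyz",o["orientation"],degrees=True).as_matrix(),o
E
python3 - <<'E'
from h import *
print("handle",tri((220,153),(195,210)),"lip",tri((218,193),(237,249)))
print("pad",tri((288,209),(299,171)),"pivot",tri((286,182),(270,172)))
print("z-based handle",atz("top",(220,153),.085),"lip",atz("top",(218,193),.004),"pad",atz("top",(288,209),.142),"pivot",atz("top",(286,182),.105))
for k,t,s,z in [("basin",(141,210),(186,337),0),("jar",(207,224),(266,275),0),("cup",(179,134),(137,255),0),("dish",(148,140),(112,284),0)]:
    print(k,atz("top",t,z).round(3),atz("side",s,z).round(3))
for n in("top","side"):
    ctrl.snapshot(n)
    for k in ("tray","basin"):
        for d in ctrl.cut_out(n,k)[:4]:
            m=d["pixels"].astype(np.uint8)
            print(n,k,round(d["confidence"],2),np.round(d["pixel"]),m.sum())
            if k=="basin":
                c=max(cv2.findContours(m,0,2)[0],key=cv2.contourArea); print(cv2.approxPolyDP(c,4,True)[:,0].tolist())
# basin rim corners from the top zoom (outer): 
for q in [(40,305),(205,357),(108,418),(130,240)]: print(q,atz("top",(80+q[0]*.45,60+q[1]*.45),.065).round(3))
for n in("top","side"):
    im=cv2.imread(f"pics/{n}0.png"); r=(slice(135,235),slice(190,310)) if n=="top" else (slice(150,270),slice(160,320))
    cr=im[r]; cv2.imwrite(f"pics/crop_{n}.png",cv2.resize(cr,None,fx=5,fy=5,interpolation=cv2.INTER_CUBIC))
E
```

```text
handle (array([ 0.6744, -0.0251,  0.0753]), np.float64(0.4)) lip (array([ 0.5283, -0.0178,  0.0012]), np.float64(1.4))
pad (array([ 0.4691, -0.2731,  0.1407]), np.float64(0.5)) pivot (array([ 0.5676, -0.2688,  0.1025]), np.float64(0.1))
z-based handle [ 0.67391381 -0.0249589   0.085     ] lip [ 0.53321672 -0.01513287  0.004     ] pad [ 0.46738185 -0.27380763  0.142     ] pivot [ 0.56764271 -0.26849702  0.105     ]
basin [0.463 0.278 0.   ] [0.463 0.292 0.   ]
jar [0.414 0.024 0.   ] [0.405 0.021 0.   ]
cup [0.762 0.144 0.   ] [0.751 0.15  0.   ]
dish [0.736 0.264 0.   ] [0.733 0.266 0.   ]
top tray 0.94 [303. 250.] 969
top tray 0.84 [220. 174.] 819
top tray 0.72 [328. 176.] 901
top basin 0.6 [133. 207.] 3272
[[137, 168], [95, 195], [130, 246], [169, 221]]
side tray 0.93 [340. 209.] 529
side tray 0.79 [212. 233.] 1577
side tray 0.56 [290. 162.] 487
side basin 0.83 [183. 330.] 7865
[[230, 290], [136, 290], [126, 347], [168, 372], [232, 369]]
(40, 305) [0.504 0.424 0.065]
(205, 357) [0.422 0.146 0.065]
(108, 418) [0.319 0.301 0.065]
(130, 240) [0.616 0.279 0.065]
```

View pics/crop_top.png

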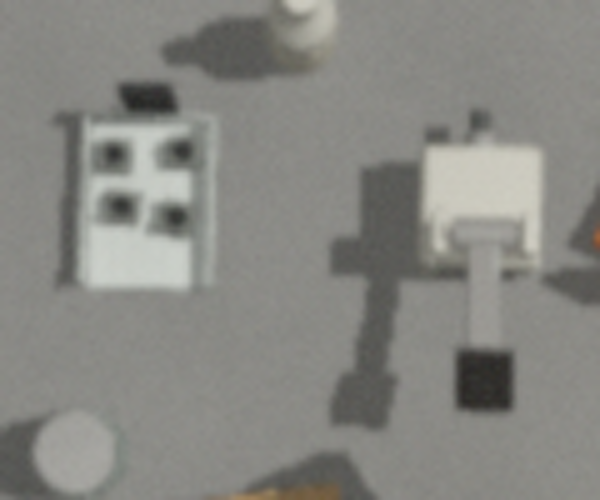

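View pics/crop_side.png

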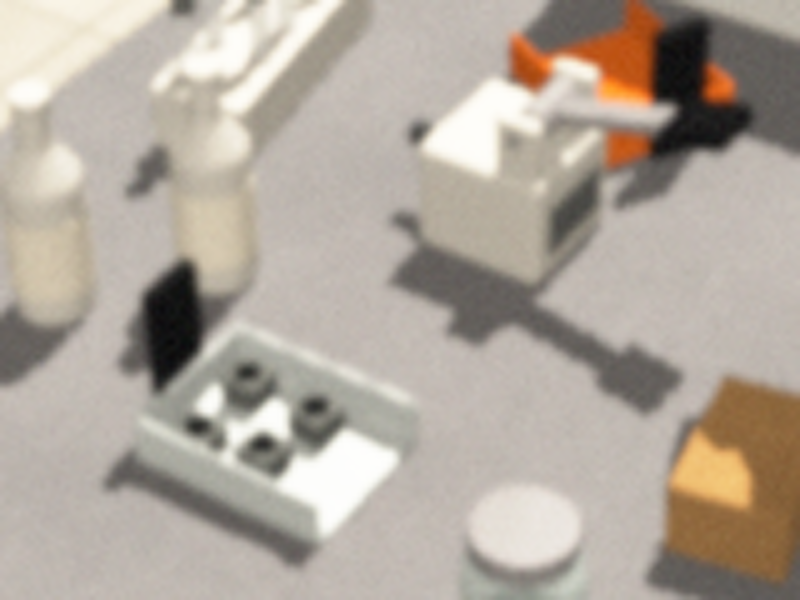

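The crops confirm the choice. The silver tray holds four adapters on its handle half, its handle is on the far (+x) side and its open end faces the robot. The white valve's lever points at the robot. Next I'll fit the tray, basin and bottle poses properly.

Run:
```python
from h import *
for n in C: print(n,"cam",(-C[n]["R"].T@C[n]["t"]).round(3))
obs=[("top",(220,153),(71,0,85)),("side",(195,210),(71,0,85)),("top",(218,193),(-65,0,4)),("side",(237,249),(-65,0,4)),
("side",(223.6,258.6),(-65,50,0)),("side",(187.4,235),(65,50,32)),("side",(243.6,231),(-65,-50,32)),("top",(206.4,193),(-65,50,32)),("top",(232.6,192.6),(-65,-50,32))]
f=lambda p:np.concatenate([proj(n,Tf(p,np.array(q)/1e3))[0]-np.array(u) for n,u,q in obs])
s=least_squares(f,[.6,-.02,0],loss="soft_l1"); print("tray",s.x,np.degrees(s.x[2])); print(f(s.x).reshape(-1,2).round(1).tolist())
print("handle",Tf(s.x,[.071,0,.085]),"lip",Tf(s.x,[-.065,0,.004]))
h=.11;w=.09
ob=[("top",(80+40*.45,60+305*.45),(h,w,.065)),("top",(80+205*.45,60+357*.45),(-h,-w,.065)),("top",(80+108*.45,60+418*.45),(-h,w,.065)),
("top",(80+128*.45,60+240*.45),(h+.018,-w,.065)),("top",(80+28*.45,60+307*.45),(h+.018,w,.065)),
("side",(50+370*.49,90+410*.49),(-h,-w,.065)),("side",(50+189*.49,90+410*.49),(h,-w,.065)),("side",(50+374*.49,90+540*.49),(-h,w,.065))]
g=lambda p:np.concatenate([proj(n,Tf(p,q))[0]-np.array(u) for n,u,q in ob])
s=least_squares(g,[.465,.287,.6],loss="soft_l1"); print("basin",s.x,np.degrees(s.x[2])); print(g(s.x).reshape(-1,2).round(1).tolist())
# bottles: cap tops, zoom coords top & side
for t,sd in [((378,163),(308,152)),((330,122),(237,162))]:
    t=(80+t[0]*.45,60+t[1]*.45); sd=(50+sd[0]*.49,90+sd[1]*.49); print("bottle",tri(t,sd),atz("top",t,.16).round(3))
p,R,o=tool(); print(p,R.round(3))
```

```text
top cam [ 0.361 -0.153  1.752]
side cam [-0.061  0.811  0.996]
tray [ 0.59695574 -0.01856768 -0.00129608] -0.07425989962751053
[[-1.7, 1.6], [-0.2, -0.7], [0.9, 0.3], [-2.1, -1.5], [1.3, 0.6], [-0.2, -1.2], [0.8, -0.8], [-1.3, -0.6], [-1.0, 0.3]]
handle [[ 0.66795568 -0.01865971  0.085     ]] lip [[ 0.5319558  -0.01848344  0.004     ]]
basin [0.4595144  0.29057392 0.59714595] 34.21394241179574
[[-0.9, 1.0], [-2.4, 0.8], [-0.6, 0.4], [-1.6, -0.1], [2.0, -4.0], [1.6, -2.1], [-0.1, 0.3], [-0.4, -1.8]]
bottle (array([ 0.7328, -0.137 ,  0.1479]), np.float64(0.7)) [ 0.732 -0.136  0.16 ]
bottle (array([ 0.7992, -0.0577,  0.1525]), np.float64(0.3)) [ 0.798 -0.057  0.16 ]
[ 0.20960167 -0.64160542  0.22653787] [[-0.    -0.311  0.951]
 [ 0.     0.951  0.311]
 [-1.     0.    -0.   ]]
```

```bash
cat >> h.py <<'E'
def Rt(yaw,tilt=0):
    """tool axes for a tray with heading yaw, open end dipped by tilt (deg): tool x=-tray z, tool y=-tray x"""
    T=Rn.from_euler("ZY",[yaw,-tilt],degrees=True).as_matrix()
    return np.c_[-T[:,2],-T[:,0],T[:,1]],T
def move(pos,R):
    p,R0,o=tool(); d=R0.T@(np.array(pos)-p); w=Rn.from_matrix(R0.T@R).as_rotvec(degrees=True)
    print("d",d.round(4).tolist(),"w",w.round(2).tolist(),"| tcp",p.round(4),"open",round(o["opening"],4),"F",o["force"].round(1),"t",round(o["clock"],2))
E
python3 - <<'E'
from h import *
move([.669,-.021,.26],Rt(0)[0]); move([.44,-.3,.30],Rt(0)[0])
im=cv2.imread("pics/top0.png"); g=im[145:163,205:235].max(2)<60; r,c=np.nonzero(g); print("black px",c.mean()+205,r.mean()+145,c.min()+205,c.max()+205,r.min()+145,r.max()+145)
P=[(x,y,z) for x in(.065,.077) for y in(-.02,.02) for z in(.04,.1)]
print(proj("top",Tf((.597,-.0186,0),P)).round(1).tolist()); print(proj("top",Tf((.598,-.0215,-.02),P)).round(1).tolist())
E
```

```text
d [-0.0335, 0.4472, 0.6294] w [-71.91, 0.0, -0.0] | tcp [ 0.2096 -0.6416  0.2265] open 0.0876 F [-0.6  0.2 -0.1] t 1.7
d [-0.0735, 0.2532, 0.3251] w [-71.91, 0.0, -0.0] | tcp [ 0.2096 -0.6416  0.2265] open 0.0876 F [-0.6  0.2 -0.1] t 1.7
black px 219.0 154.5 215 223 153 156
[[224.4, 158.4], [223.3, 155.5], [213.8, 158.2], [212.4, 155.3], [224.4, 155.2], [223.4, 152.3], [213.9, 155.1], [212.5, 152.1]]
[[225.5, 158.2], [224.5, 155.4], [214.9, 157.8], [213.6, 155.0], [225.6, 155.1], [224.6, 152.1], [215.1, 154.7], [213.7, 151.7]]
```

drive_tool:
  plan:
    - [[-0.0735,0.2532,0.3251],[-71.9,0,0],1]
    - [[-0.0735,0.2532,0.3251],[-71.9,0,0],1]
    - [[-0.0735,0.2532,0.3251],[-71.9,0,0],1]
    - [[-0.0735,0.2532,0.3251],[-71.9,0,0],1]
    - [[-0.0735,0.2532,0.3251],[-71.9,0,0],1]
    - [[-0.0735,0.2532,0.3251],[-71.9,0,0],1]
    - [[-0.0735,0.2532,0.3251],[-71.9,0,0],1]
    - [[-0.0735,0.2532,0.3251],[-71.9,0,0],1]
    - [[-0.0735,0.2532,0.3251],[-71.9,0,0],1]
    - [[-0.0735,0.2532,0.3251],[-71.9,0,0],1]
    - [[-0.0735,0.2532,0.3251],[-71.9,0,0],1]
    - [[-0.0735,0.2532,0.3251],[-71.9,0,0],1]
    - [[-0.0735,0.2532,0.3251],[-71.9,0,0],1]

```text
clock: 2.78
tool_pos: [0.4401, -0.2997, 0.3001]
orientation: [-92.6, 90.0, -2.6]
force: [0.1, -0.3, 0.9]
opening: 0.0882
```

```bash
python3 -c "
from h import *
move([.669,-.022,.22],Rt(-1)[0])"
```

```text
d [0.0801, -0.229, 0.2776] w [1.01, -0.0, 0.0] | tcp [ 0.4401 -0.2997  0.3001] open 0.0882 F [ 0.1 -0.3  0.9] t 2.78
```

drive_tool:
  plan:
    - [[0.08,-0.229,0.2776],[1,0,0],1]
    - [[0.08,-0.229,0.2776],[1,0,0],1]
    - [[0.08,-0.229,0.2776],[1,0,0],1]
    - [[0.08,-0.229,0.2776],[1,0,0],1]
    - [[0.08,-0.229,0.2776],[1,0,0],1]
    - [[0.08,-0.229,0.2776],[1,0,0],1]
    - [[0.08,-0.229,0.2776],[1,0,0],1]
    - [[0.08,-0.229,0.2776],[1,0,0],1]
    - [[0.08,-0.229,0.2776],[1,0,0],1]
    - [[0.08,-0.229,0.2776],[1,0,0],1]
    - [[0.08,-0.229,0.2776],[1,0,0],1]
    - [[0.08,-0.229,0.2776],[1,0,0],1]
    - [[0.12,-0.229,0.2776],[1,0,0],1]
    - [[0.12,-0.229,0.2776],[1,0,0],1]

```text
clock: 3.95
tool_pos: [0.6653, -0.0239, 0.1749]
orientation: [86.6, 89.6, 175.4]
force: [-1.6, -0.4, -2.9]
opening: 0.0879
```

```bash
python3 -c "
from h import *
move([.669,-.022,.069],Rt(-1)[0])
im=ctrl.snapshot('side'); cv2.imwrite('pics/s1.png',cv2.resize(im[100:300,100:340],None,fx=3,fy=3))"
```

```text
d [0.1059, -0.0044, 0.0019] w [-0.22, 0.03, -0.41] | tcp [ 0.6653 -0.0239  0.1749] open 0.0879 F [-1.6 -0.4 -2.9] t 3.95
```

View pics/s1.png

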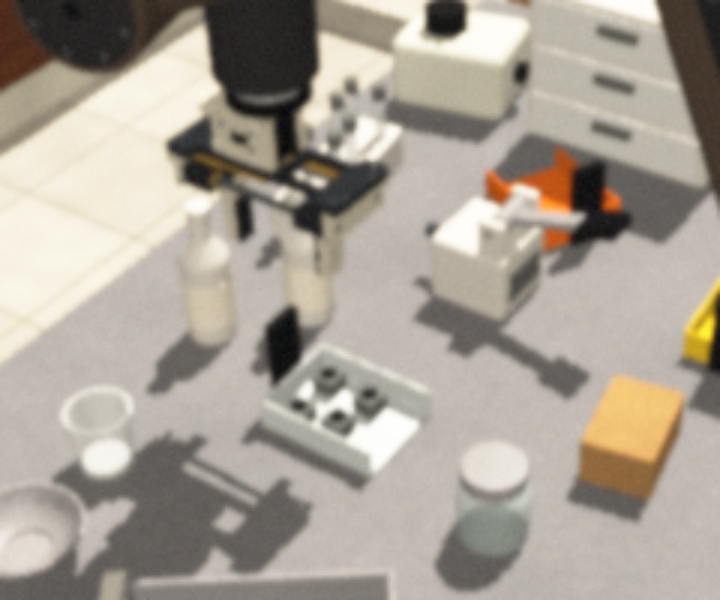

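The fingers (crop px (242,215) and (328,250)) straddle the handle at (285,330), with bottles and adapters clear. I'll descend and grip.

drive_tool:
  plan:
    - [[0.02,-0.004,0.002],[0,0,0],1]
    - [[0.04,-0.004,0.002],[0,0,0],1]
    - [[0.06,-0.004,0.002],[0,0,0],1]
    - [[0.08,-0.004,0.002],[0,0,0],1]
    - [[0.095,-0.004,0.002],[0,0,0],1]
    - [[0.105,-0.004,0.002],[0,0,0],1]
    - [[0.105,-0.004,0.002],[0,0,0],1]
    - [[0.105,-0.004,0.002],[0,0,0],0]
    - [[0.105,-0.004,0.002],[0,0,0],0]
    - [[0.105,-0.004,0.002],[0,0,0],0]
    - [[0.105,-0.004,0.002],[0,0,0],0]
    - [[0.105,-0.004,0.002],[0,0,0],0]
    - [[0.105,-0.004,0.002],[0,0,0],0]
    - [[0.105,-0.004,0.002],[0,0,0],0]
    - [[0.105,-0.004,0.002],[0,0,0],0]
    - [[0.105,-0.004,0.002],[0,0,0],0]

```text
clock: 5.33
tool_pos: [0.6695, -0.0222, 0.0725]
orientation: [96.3, 89.6, -174.8]
force: [-0.3, -0.2, -0.8]
opening: 0.0334
```

Run:
```python
from h import *
move([.669,-.022,.069],Rt(-1)[0])
B=(.4595,.2906,.597)
# TCP in tray frame when standing: x 71, z 69
def tcp(lipb,liz,tilt,yaw=34.2):
    R,T=Rt(yaw,tilt); lip=Tf(B,[lipb,0,liz])[0]; return lip+T@np.array([.136,0,.065]),R
move(*tcp(.045,.11,0)); p,R=tcp(.045,.11,0);print(p)
for t in(20,40): print(tcp(.045,.07,t)[0])
```

```text
d [0.0035, 0.0005, 0.0002] w [-0.16, -0.04, -0.36] | tcp [ 0.6695 -0.0222  0.0725] open 0.0334 F [-0.3 -0.2 -0.8] t 5.33
d [-0.1024, 0.0693, 0.4132] w [-35.36, 0.07, -0.36] | tcp [ 0.6695 -0.0222  0.0725] open 0.0334 F [-0.3 -0.2 -0.8] t 5.33
[0.60919912 0.39234072 0.175     ]
[0.58402848 0.37523477 0.17759476]
[0.54832669 0.35097186 0.207212  ]
```

Still closing. I'll let it finish, then lift a little.

drive_tool:
  plan:
    - [[0.001,0,0],[0,0,0],0]
    - [[0.001,0,0],[0,0,0],0]
    - [[0.001,0,0],[0,0,0],0]
    - [[0.001,0,0],[0,0,0],0]
    - [[0.001,0,0],[0,0,0],0]
    - [[0.001,0,0],[0,0,0],0]
    - [[0.001,0,0],[0,0,0],0]
    - [[0.001,0,0],[0,0,0],0]
    - [[0.001,0,0],[0,0,0],0]
    - [[-0.005,0,0],[0,0,0],0]
    - [[-0.01,0,0],[0,0,0],0]
    - [[-0.02,0,0],[0,0,0],0]
    - [[-0.02,0,0],[0,0,0],0]

```text
clock: 6.42
tool_pos: [0.6708, -0.0221, 0.0951]
orientation: [99.7, 89.8, -171.4]
force: [0.0, -0.2, -1.3]
opening: 0.0116
```

Run:
```python
from h import *
move([.669,-.022,.22],Rt(-1)[0])
im=ctrl.snapshot('side'); cv2.imwrite('pics/s2.png',cv2.resize(im[100:300,100:340],None,fx=3,fy=3))
```

```text
d [-0.1249, 0.0022, 0.0] w [-0.13, -0.03, -0.18] | tcp [ 0.6708 -0.0221  0.0951] open 0.0116 F [ 0.  -0.2 -1.3] t 6.42
```

View pics/s2.png

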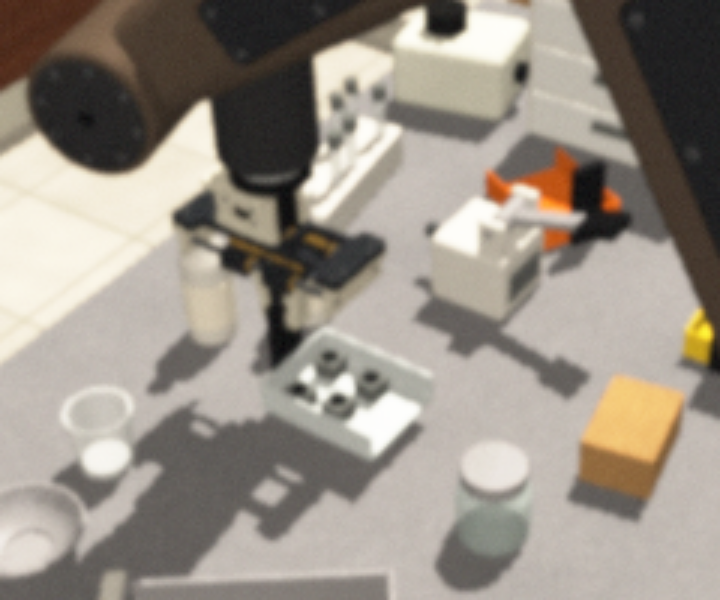

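The tray is lifted level with all four adapters on it; opening 11.6 mm matches the 12 mm handle. Next I lift further and carry it slowly to the basin.

drive_tool:
  plan:
    - [[-0.004,0,0],[0,0,0],0]
    - [[-0.012,0,0],[0,0,0],0]
    - [[-0.024,0,0],[0,0,0],0]
    - [[-0.038,0,0],[0,0,0],0]
    - [[-0.052,0,0],[0,0,0],0]
    - [[-0.066,0,0],[0,0,0],0]
    - [[-0.078,0,0],[0,0,0],0]
    - [[-0.088,0,0],[0,0,0],0]
    - [[-0.094,0,0],[0,0,0],0]
    - [[-0.094,0,0],[0,0,0],0]

```text
clock: 7.3
tool_pos: [0.6717, -0.022, 0.1902]
orientation: [81.4, 89.9, 170.2]
force: [0.6, 0.5, -2.6]
opening: 0.0117
```

```bash
cat >> h.py <<'E'
B=(.4595,.2906,.597)
def tcp(lipb,liz,tilt,yaw=34.2):
    R,T=Rt(yaw,tilt); lip=Tf(B,[lipb,0,liz])[0]; return lip+T@np.array([.136,0,.068]),R
E
python3 - <<'E'
from h import *
move(*tcp(.045,.115,0))
for n in ("top","side"):
    ctrl.snapshot(n); print([(round(d["confidence"],2),np.round(d["pixel"])) for d in ctrl.landmark_of(n,"tray_lip")])
p,R,o=tool(); lip=p-R[:,1]*-.136*-1 # tool y=-tray x
lip=p+R[:,1]*.136+R[:,0]*.068; print(lip,proj("top",lip),proj("side",lip))
E
```

```text
d [0.0073, 0.0707, 0.413] w [-35.34, 0.02, -0.05] | tcp [ 0.6717 -0.022   0.1902] open 0.0117 F [ 0.6  0.5 -2.6] t 7.3
[(0.7, array([324., 251.])), (0.69, array([336., 162.])), (0.57, array([216., 191.]))]
[(0.85, array([360., 198.])), (0.65, array([270., 158.])), (0.62, array([236., 217.])), (0.49, array([264., 273.]))]
[ 0.5340752  -0.01933557  0.11995933] [[216.71678528 189.56253079]] [[233.27668024 216.13045477]]
```

drive_tool:
  plan:
    - [[0,0.001,0.005],[-0.5,0,0],0]
    - [[0,0.003,0.016],[-1.4,0,0],0]
    - [[0,0.006,0.033],[-2.8,0,0],0]
    - [[0,0.01,0.055],[-4.7,0,0],0]
    - [[0,0.014,0.08],[-6.9,0,0],0]
    - [[0,0.018,0.107],[-9.2,0,0],0]
    - [[0,0.023,0.134],[-11.5,0,0],0]
    - [[0,0.028,0.161],[-13.8,0,0],0]
    - [[0,0.032,0.188],[-16.1,0,0],0]
    - [[0,0.037,0.215],[-18.4,0,0],0]
    - [[0,0.041,0.242],[-20.7,0,0],0]
    - [[0,0.046,0.269],[-23,0,0],0]
    - [[0,0.051,0.296],[-25.3,0,0],0]
    - [[0,0.055,0.322],[-27.6,0,0],0]
    - [[0,0.06,0.347],[-29.7,0,0],0]
    - [[0,0.064,0.37],[-31.7,0,0],0]
    - [[0,0.067,0.39],[-33.4,0,0],0]
    - [[0,0.069,0.403],[-34.5,0,0],0]
    - [[0,0.071,0.411],[-35.2,0,0],0]
    - [[0,0.071,0.413],[-35.3,0,0],0]

```text
clock: 9.17
tool_pos: [0.6071, 0.3936, 0.187]
orientation: [62.5, 89.7, -173.3]
force: [-0.5, -0.7, -2.6]
opening: 0.0117
```

Run:
```python
from h import *
for l,z,t in [(.045,.115,0),(.045,.1,8),(.045,.075,15),(.045,.068,25),(.045,.068,40)]: move(*tcp(l,z,t))
a,b=[ctrl.snapshot(n) for n in("top","side")]
a=cv2.resize(a[130:260,90:240],(800,600)); cv2.imwrite("pics/t3.png",a)
```

```text
d [0.004, -0.001, -0.0022] w [0.05, 0.15, -0.29] | tcp [0.6071 0.3936 0.187 ] open 0.0117 F [-0.5 -0.7 -2.6] t 9.17
d [0.0008, 0.0098, -0.0022] w [0.04, 0.15, -8.29] | tcp [0.6071 0.3936 0.187 ] open 0.0117 F [-0.5 -0.7 -2.6] t 9.17
d [0.0112, 0.0212, -0.0022] w [0.03, 0.15, -15.29] | tcp [0.6071 0.3936 0.187 ] open 0.0117 F [-0.5 -0.7 -2.6] t 9.17
d [0.0001, 0.0405, -0.0022] w [0.01, 0.16, -25.29] | tcp [0.6071 0.3936 0.187 ] open 0.0117 F [-0.5 -0.7 -2.6] t 9.17
d [-0.0202, 0.0746, -0.0021] w [-0.01, 0.16, -40.29] | tcp [0.6071 0.3936 0.187 ] open 0.0117 F [-0.5 -0.7 -2.6] t 9.17
```

View pics/t3.png

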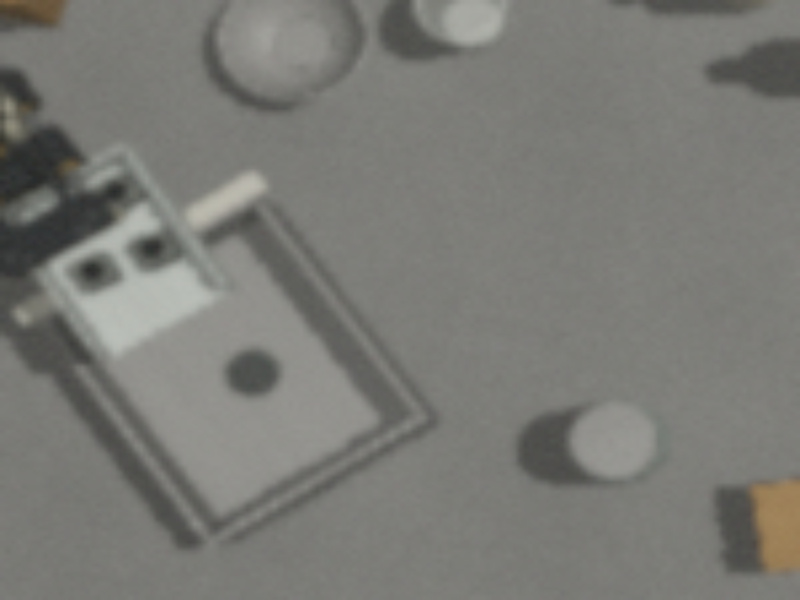

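The lip is over the middle of the basin, in line with it, and all adapters appear still aboard. I'll tip it gradually.

drive_tool:
  plan:
    - [[0.003,0.002,-0.002],[0,0,-2.3],0]
    - [[0.003,0.004,-0.002],[0,0,-4.3],0]
    - [[0.002,0.007,-0.002],[0,0,-6.3],0]
    - [[0.001,0.01,-0.002],[0,0,-8.3],0]
    - [[0.004,0.013,-0.002],[0,0,-10.3],0]
    - [[0.007,0.016,-0.002],[0,0,-12.3],0]
    - [[0.01,0.02,-0.002],[0,0,-14.3],0]
    - [[0.01,0.022,-0.002],[0,0,-15.3],0]
    - [[0.009,0.024,-0.002],[0,0,-16.3],0]
    - [[0.008,0.026,-0.002],[0,0,-17.3],0]
    - [[0.007,0.028,-0.002],[0,0,-18.3],0]
    - [[0.006,0.03,-0.002],[0,0,-19.3],0]
    - [[0.005,0.032,-0.002],[0,0,-20.3],0]
    - [[0.004,0.034,-0.002],[0,0,-21.3],0]
    - [[0.003,0.036,-0.002],[0,0,-22.3],0]
    - [[0.002,0.0375,-0.002],[0,0,-23.3],0]
    - [[0.001,0.039,-0.002],[0,0,-24.3],0]
    - [[0,0.0405,-0.002],[0,0,-25.3],0]
    - [[0,0.0405,-0.002],[0,0,-25.3],0]
    - [[0,0.0405,-0.002],[0,0,-25.3],0]

```text
clock: 10.93
tool_pos: [0.5753, 0.3661, 0.1876]
orientation: [-89.7, 65.0, 34.3]
force: [-0.6, 0.5, -2.6]
opening: 0.0119
```

Run:
```python
from h import *
for l,z,t in [(.045,.068,30),(.045,.07,38),(.075,.14,38),(.075,.14,0)]: move(*tcp(l,z,t))
a,b=[ctrl.snapshot(n) for n in("top","side")]
a=cv2.resize(a[130:260,90:240],(400,347)); b=cv2.resize(b[220:384,90:280],(400,345)); cv2.imwrite("pics/t4.png",np.hstack([a[:345],b]))
```

```text
d [-0.0106, 0.0055, 0.0027] w [-0.19, 0.03, -5.02] | tcp [0.5753 0.3661 0.1876] open 0.0119 F [-0.6  0.5 -2.6] t 10.93
d [-0.0296, 0.017, 0.0027] w [-0.19, 0.02, -13.02] | tcp [0.5753 0.3661 0.1876] open 0.0119 F [-0.6  0.5 -2.6] t 10.93
d [-0.0804, -0.0398, 0.0029] w [-0.19, 0.02, -13.02] | tcp [0.5753 0.3661 0.1876] open 0.0119 F [-0.6  0.5 -2.6] t 10.93
d [0.0123, -0.0746, 0.0029] w [-0.18, 0.08, 24.98] | tcp [0.5753 0.3661 0.1876] open 0.0119 F [-0.6  0.5 -2.6] t 10.93
```

View pics/t4.png

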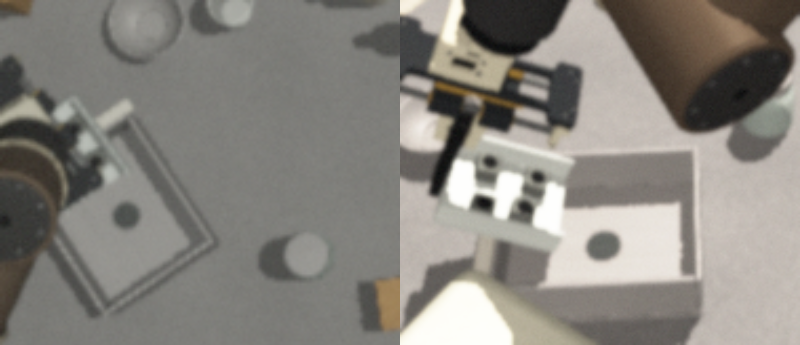

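Side crop: the four adapters are still on the tray around (510,185), possibly mid-slide. I'll keep tilting slowly.

drive_tool:
  plan:
    - [[-0.002,0.001,0.002],[0,0,-1],0]
    - [[-0.004,0.002,0.002],[0,0,-2],0]
    - [[-0.006,0.003,0.002],[0,0,-3],0]
    - [[-0.008,0.0045,0.002],[0,0,-4],0]
    - [[-0.0106,0.0055,0.002],[0,0,-5],0]
    - [[-0.013,0.007,0.002],[0,0,-6],0]
    - [[-0.015,0.0085,0.002],[0,0,-7],0]
    - [[-0.0175,0.01,0.002],[0,0,-8],0]
    - [[-0.02,0.0113,0.002],[0,0,-9],0]
    - [[-0.0225,0.0127,0.002],[0,0,-10],0]
    - [[-0.025,0.014,0.002],[0,0,-11],0]
    - [[-0.027,0.0155,0.002],[0,0,-12],0]
    - [[-0.0296,0.017,0.002],[0,0,-13],0]
    - [[-0.0296,0.017,0.002],[0,0,-13],0]
    - [[-0.0296,0.017,0.002],[0,0,-13],0]

```text
clock: 12.28
tool_pos: [0.5524, 0.3522, 0.2298]
orientation: [-89.3, 54.1, 34.8]
force: [-0.1, -0.6, -2.0]
opening: 0.0116
```

Run:
```python
from h import *
for l,z,t in [(.045,.072,45),(.075,.14,38),(.075,.14,0)]: move(*tcp(l,z,t))
a,b=[ctrl.snapshot(n) for n in("top","side")]
a=cv2.resize(a[130:260,90:240],(400,347)); b=cv2.resize(b[220:384,90:280],(400,345)); cv2.imwrite("pics/t5.png",np.hstack([a[:345],b]))
```

```text
d [0.0002, 0.0228, 0.0012] w [-0.2, 0.35, -9.12] | tcp [0.5524 0.3522 0.2298] open 0.0116 F [-0.1 -0.6 -2. ] t 12.28
d [-0.0216, -0.0512, 0.0015] w [-0.18, 0.36, -2.12] | tcp [0.5524 0.3522 0.2298] open 0.0116 F [-0.1 -0.6 -2. ] t 12.28
d [0.076, -0.0679, 0.001] w [-0.05, 0.4, 35.88] | tcp [0.5524 0.3522 0.2298] open 0.0116 F [-0.1 -0.6 -2. ] t 12.28
```

View pics/t5.png

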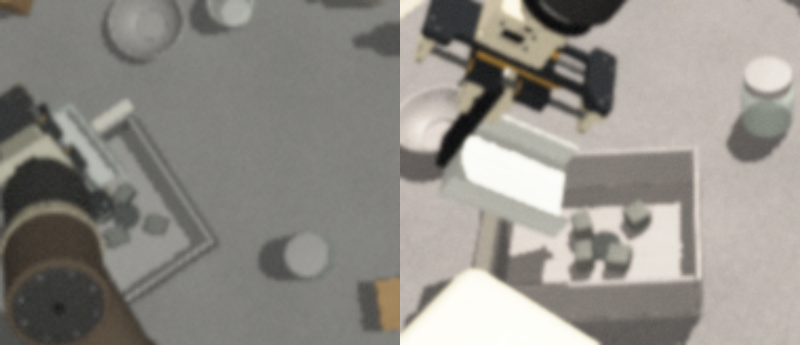

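All four adapters lie in the basin (side crop (580,220), (636,213), (583,252), (618,255)) and the tray is empty. I'll back off and level it.

drive_tool:
  plan:
    - [[-0.004,-0.01,0.001],[0,0,0],0]
    - [[-0.01,-0.024,0.001],[0,0,0],0]
    - [[-0.016,-0.038,0.001],[0,0,0],0]
    - [[-0.0216,-0.051,0.001],[0,0,0],0]
    - [[-0.012,-0.053,0.001],[0,0,4],0]
    - [[-0.002,-0.055,0.001],[0,0,8],0]
    - [[0.01,-0.057,0.001],[0,0,12],0]
    - [[0.022,-0.059,0.001],[0,0,16],0]
    - [[0.034,-0.061,0.001],[0,0,20],0]
    - [[0.046,-0.063,0.001],[0,0,24],0]
    - [[0.056,-0.065,0.001],[0,0,28],0]
    - [[0.066,-0.067,0.001],[0,0,32],0]
    - [[0.076,-0.068,0.001],[0,0,35.9],0]
    - [[0.076,-0.068,0.001],[0,0,35.9],0]
    - [[0.076,-0.068,0.001],[0,0,35.9],0]

```text
clock: 13.63
tool_pos: [0.6337, 0.4108, 0.2031]
orientation: [39.9, 89.5, 164.2]
force: [0.3, -0.4, -1.3]
opening: 0.0117
```

Run:
```python
from h import *
move([.669,-.022,.19],Rt(-1)[0])
for n in ("top","side"):
    ctrl.snapshot(n); print(n,[(round(d["confidence"],2),np.round(d["pixel"])) for d in ctrl.cut_out(n,"adapter0")])
    print([(round(d["confidence"],2),np.round(d["pixel"])) for d in ctrl.landmark_of(n,"tray_lip")])
p,R,o=tool()
lip=p+R[:,1]*.136+R[:,0]*.068; print(lip,proj("top",lip),proj("side",lip))
```

```text
d [0.0117, 0.2148, -0.3774] w [35.33, 0.28, -0.45] | tcp [0.6337 0.4108 0.2031] open 0.0117 F [ 0.3 -0.4 -1.3] t 13.63
top [(0.54, array([138., 199.])), (0.44, array([147., 213.])), (0.38, array([130., 211.])), (0.37, array([132., 218.]))]
[(0.94, array([325., 252.])), (0.89, array([335., 162.])), (0.73, array([118., 193.])), (0.67, array([144., 216.]))]
side [(0.66, array([177., 329.])), (0.63, array([197., 341.])), (0.52, array([178., 342.])), (0.49, array([204., 323.])), (0.22, array([172., 198.]))]
[(0.97, array([151., 303.])), (0.83, array([272., 158.])), (0.6, array([358., 200.]))]
[0.52080948 0.33326584 0.14059419] [[116.60142394 190.92192486]] [[147.84995143 299.6695921 ]]
```

Four adapters are seen in both views, all in the basin. I'll carry the tray back to its old spot.

drive_tool:
  plan:
    - [[0.001,0.015,-0.025],[2.4,0,0],0]
    - [[0.002,0.03,-0.055],[5,0,0],0]
    - [[0.003,0.046,-0.085],[7.8,0,0],0]
    - [[0.004,0.064,-0.115],[10.6,0,0],0]
    - [[0.005,0.082,-0.145],[13.4,0,0],0]
    - [[0.006,0.1,-0.175],[16.2,0,0],0]
    - [[0.007,0.117,-0.205],[19,0,0],0]
    - [[0.008,0.134,-0.235],[21.8,0,0],0]
    - [[0.009,0.151,-0.265],[24.6,0,-0.2],0]
    - [[0.01,0.168,-0.295],[27.4,0.1,-0.3],0]
    - [[0.011,0.185,-0.325],[30.2,0.2,-0.4],0]
    - [[0.0117,0.2,-0.35],[33,0.3,-0.45],0]
    - [[0.0117,0.21,-0.368],[34.6,0.3,-0.45],0]
    - [[0.0117,0.2148,-0.3774],[35.3,0.3,-0.45],0]
    - [[0.0117,0.2148,-0.3774],[35.3,0.3,-0.45],0]
    - [[0.0117,0.2148,-0.3774],[35.3,0.3,-0.45],0]

```text
clock: 15.27
tool_pos: [0.6687, -0.0234, 0.195]
orientation: [-58.5, 89.5, 30.5]
force: [-0.2, -0.4, -1.5]
opening: 0.0118
```

Run:
```python
from h import *
move([.669,-.022,.080],Rt(-1)[0]); move([.669,-.022,.072],Rt(-1)[0])
ctrl.snapshot("side"); print([(round(d["confidence"],2),np.round(d["pixel"])) for d in ctrl.landmark_of("side","tray_lip")])
p,R,o=tool()
lip=p+R[:,1]*.136+R[:,0]*.068; print(lip,proj("top",lip),proj("side",lip))
```

```text
d [0.115, 0.0005, 0.0009] w [0.0, 0.24, 0.39] | tcp [ 0.6687 -0.0234  0.195 ] open 0.0118 F [-0.2 -0.4 -1.5] t 15.27
d [0.123, 0.0005, 0.0009] w [0.0, 0.24, 0.39] | tcp [ 0.6687 -0.0234  0.195 ] open 0.0118 F [-0.2 -0.4 -1.5] t 15.27
[(0.92, array([236., 219.])), (0.83, array([274., 159.])), (0.61, array([359., 200.]))]
[ 0.5331958  -0.0198027   0.12584962] [[216.71080021 189.63308368]] [[233.58002428 214.48912314]]
```

drive_tool:
  plan:
    - [[0.02,0,0],[0,0,0.4],0]
    - [[0.045,0,0],[0,0,0.4],0]
    - [[0.07,0,0],[0,0,0.4],0]
    - [[0.09,0,0],[0,0,0.4],0]
    - [[0.102,0,0],[0,0,0.4],0]
    - [[0.11,0,0],[0,0,0.4],0]
    - [[0.114,0,0],[0,0,0.4],0]
    - [[0.117,0,0],[0,0,0.4],0]
    - [[0.119,0,0],[0,0,0.4],0]
    - [[0.121,0,0],[0,0,0.4],0]
    - [[0.121,0,0],[0,0,0.4],0]
    - [[0.121,0,0],[0,0,0.4],0]

```text
clock: 16.37
tool_pos: [0.6698, -0.0218, 0.0743]
orientation: [-2.1, 89.8, 87.0]
force: [0.9, -0.1, -1.7]
opening: 0.0122
```

drive_tool:
  plan:
    - [[0.0015,0,0],[0,0,0],0]
    - [[0.003,0,0],[0,0,0],0]
    - [[0.0045,0,0],[0,0,0],0]
    - [[0.0045,0,0],[0,0,0],0]

```text
clock: 16.7
tool_pos: [0.6704, -0.0217, 0.0714]
orientation: [-21.7, 89.8, 67.4]
force: [-2.1, 2.0, 7.3]
opening: 0.0116
```

Contact with the bench (about 9 N up). I'll open fully, then rise.

drive_tool:
  plan:
    - [[-0.001,0,0],[0,0,0],1]
    - [[-0.001,0,0],[0,0,0],1]
    - [[-0.001,0,0],[0,0,0],1]
    - [[-0.001,0,0],[0,0,0],1]
    - [[-0.001,0,0],[0,0,0],1]
    - [[-0.001,0,0],[0,0,0],1]
    - [[-0.001,0,0],[0,0,0],1]
    - [[-0.001,0,0],[0,0,0],1]
    - [[-0.001,0,0],[0,0,0],1]
    - [[-0.001,0,0],[0,0,0],1]
    - [[-0.001,0,0],[0,0,0],1]
    - [[-0.001,0,0],[0,0,0],1]
    - [[-0.001,0,0],[0,0,0],1]
    - [[-0.001,0,0],[0,0,0],1]

```text
clock: 17.87
tool_pos: [0.6704, -0.0217, 0.0724]
orientation: [-22.0, 89.8, 67.1]
force: [-0.3, -0.9, 0.1]
opening: 0.0875
```

drive_tool:
  plan:
    - [[-0.01,0,0],[0,0,0],1]
    - [[-0.03,0,0],[0,0,0],1]
    - [[-0.06,0,0],[0,0,0],1]
    - [[-0.1,0,0],[0,0,0],1]
    - [[-0.14,0,0],[0,0,0],1]
    - [[-0.18,0,0],[0,0,0],0]
    - [[-0.2,0,0],[0,0,0],0]
    - [[-0.2,0,0],[0,0,0],0]

```text
clock: 18.53
tool_pos: [0.6724, -0.0227, 0.2805]
orientation: [-68.5, 89.2, 20.6]
force: [1.7, -0.6, 1.3]
opening: 0.0729
```

Run:
```python
from h import *
# lever geometry
piv=np.array([.5676,-.2690]); pad=np.array([.468,-.2735]); d=piv-pad; a=np.degrees(np.arctan2(d[1],d[0])); print("lever yaw",a,"len",np.linalg.norm(d))
lv=piv-.112*d/np.linalg.norm(d); print("pad level xy",lv)
move([lv[0],lv[1],.25],Rt(a)[0]); move([lv[0],lv[1],.16],Rt(a)[0])
for n in("top","side"):
    im=ctrl.snapshot(n); cv2.imwrite(f"pics/{n}6.png",im)
    print(n,[(k,[(round(d["confidence"],2),np.round(d["pixel"])) for d in ctrl.landmark_of(n,k)]) for k in("tray_handle","tray_lip","lever_pad","lever_pivot")])
a=cv2.resize(cv2.imread("pics/top6.png")[120:260,90:330],(480,280)); b=cv2.resize(cv2.imread("pics/side6.png")[140:384,100:340],(320,280)); cv2.imwrite("pics/t6.png",np.hstack([a,b]))
```

```text
lever yaw 2.5869054794264508 len 0.09970160480152761
pad level xy [ 0.45571414 -0.27405508]
d [0.0266, 0.2133, -0.2547] w [-3.44, 0.26, 0.72] | tcp [ 0.6724 -0.0227  0.2805] open 0.0729 F [ 1.7 -0.6  1.3] t 18.53
d [0.1166, 0.2144, -0.2551] w [-3.44, 0.26, 0.72] | tcp [ 0.6724 -0.0227  0.2805] open 0.0729 F [ 1.7 -0.6  1.3] t 18.53
top [('tray_handle', [(0.75, array([320., 186.])), (0.72, array([218., 154.])), (0.63, array([288., 253.]))]), ('tray_lip', [(0.92, array([337., 158.])), (0.8, array([324., 251.])), (0.64, array([219., 192.]))]), ('lever_pad', [(0.97, array([369., 277.])), (0.73, array([290., 212.]))]), ('lever_pivot', [(0.95, array([376., 248.])), (0.78, array([286., 180.]))])]
side [('tray_handle', [(0.94, array([297., 158.])), (0.86, array([344., 203.])), (0.65, array([195., 211.]))]), ('tray_lip', [(0.93, array([358., 198.])), (0.72, array([238., 249.])), (0.55, array([272., 160.]))]), ('lever_pad', [(0.83, array([297., 172.]))]), ('lever_pivot', [(0.74, array([268., 172.]))])]
```

View pics/t6.png

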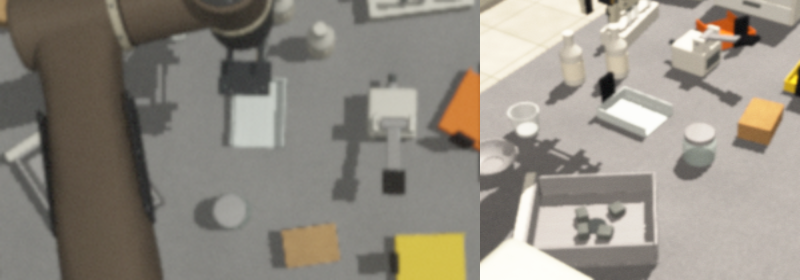

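The tray stands empty at its old place (top (219,173)), the adapters are in the basin, and the bystanders haven't moved. Now above the white valve's paddle with the fingers shut.

drive_tool:
  plan:
    - [[0.003,0.02,-0.024],[-0.5,0,0.2],0]
    - [[0.006,0.04,-0.048],[-1,0,0.4],0]
    - [[0.01,0.065,-0.078],[-1.5,0.2,0.6],0]
    - [[0.013,0.09,-0.108],[-2,0.3,0.7],0]
    - [[0.016,0.115,-0.138],[-2.5,0.3,0.7],0]
    - [[0.019,0.14,-0.168],[-3,0.3,0.7],0]
    - [[0.022,0.165,-0.198],[-3.4,0.3,0.7],0]
    - [[0.025,0.19,-0.228],[-3.4,0.3,0.7],0]
    - [[0.0266,0.205,-0.245],[-3.4,0.3,0.7],0]
    - [[0.0266,0.2117,-0.2547],[-3.4,0.3,0.7],0]
    - [[0.0266,0.2117,-0.2547],[-3.4,0.3,0.7],0]
    - [[0.0266,0.2117,-0.2547],[-3.4,0.3,0.7],0]
    - [[0.0266,0.2117,-0.2547],[-3.4,0.3,0.7],0]
    - [[0.0266,0.2117,-0.2547],[-3.4,0.3,0.7],0]
    - [[0.0266,0.2117,-0.2547],[-3.4,0.3,0.7],0]
    - [[0.0266,0.2117,-0.2547],[-3.4,0.3,0.7],0]
    - [[0.0266,0.2117,-0.2547],[-3.4,0.3,0.7],0]

```text
clock: 20.45
tool_pos: [0.4547, -0.2734, 0.2439]
orientation: [95.7, 89.3, -171.8]
force: [0.8, -0.4, -0.1]
opening: 0.0005
```

Run:
```python
from h import *
move([.458,-.274,.155],Rt(2)[0]);move([.458,-.274,.113],Rt(2)[0])
```

```text
d [0.0889, -0.0043, -0.0006] w [0.57, -0.07, -0.69] | tcp [ 0.4547 -0.2734  0.2439] open 0.0005 F [ 0.8 -0.4 -0.1] t 20.45
d [0.1309, -0.0048, -0.0006] w [0.57, -0.07, -0.69] | tcp [ 0.4547 -0.2734  0.2439] open 0.0005 F [ 0.8 -0.4 -0.1] t 20.45
```

drive_tool:
  plan:
    - [[0.02,-0.002,0],[0.5,0,-0.7],0]
    - [[0.045,-0.003,0],[0.5,0,-0.7],0]
    - [[0.07,-0.004,0],[0.5,0,-0.7],0]
    - [[0.085,-0.004,0],[0.5,0,-0.7],0]
    - [[0.094,-0.0045,0],[0.5,0,-0.7],0]
    - [[0.099,-0.0045,0],[0.5,0,-0.7],0]
    - [[0.104,-0.0045,0],[0.5,0,-0.7],0]
    - [[0.109,-0.0045,0],[0.5,0,-0.7],0]
    - [[0.112,-0.0045,0],[0.5,0,-0.7],0]
    - [[0.115,-0.0045,0],[0.5,0,-0.7],0]
    - [[0.115,-0.0045,0],[0.5,0,-0.7],0]
    - [[0.115,-0.0045,0],[0.5,0,-0.7],0]

```text
clock: 21.45
tool_pos: [0.4579, -0.2737, 0.13]
orientation: [-160.1, 89.9, -68.0]
force: [-2.7, -0.0, 5.5]
opening: 0.0004
```

Run:
```python
from h import *
move([.458,-.274,.113],Rt(2)[0])
```

```text
d [0.017, -0.0001, -0.0002] w [0.09, -0.11, 0.04] | tcp [ 0.4579 -0.2737  0.13  ] open 0.0004 F [-2.7 -0.   5.5] t 21.45
```

The push has begun: 5.5 N at z = 0.130. I'll go on to level.

drive_tool:
  plan:
    - [[0.004,0,0],[0,0,0],0]
    - [[0.008,0,0],[0,0,0],0]
    - [[0.012,0,0],[0,0,0],0]
    - [[0.015,0,0],[0,0,0],0]
    - [[0.017,0,0],[0,0,0],0]
    - [[0.017,0,0],[0,0,0],0]
    - [[0.017,0,0],[0,0,0],0]
    - [[0.017,0,0],[0,0,0],0]

```text
clock: 22.12
tool_pos: [0.457, -0.274, 0.114]
orientation: [167.0, 89.9, -100.9]
force: [-6.9, 0.6, 8.6]
opening: 0.0
```

Run:
```python
from h import *
move([.458,-.274,.113],Rt(2)[0])
im=ctrl.snapshot("side"); a=cv2.resize(im[130:230,210:340],(520,400),interpolation=cv2.INTER_CUBIC)
ctrl.snapshot("top")
for n in("top","side"):
  print(n,[(k,[(round(d["confidence"],2),np.round(d["pixel"])) for d in ctrl.landmark_of(n,k)]) for k in("tray_handle","tray_lip","lever_pad","adapter0")])
cv2.imwrite("pics/s7.png",a)
# predicted level arm in crop: pivot and paddle end, pad top
for X in([.5676,-.269,.105],[.434,-.275,.105],[.434,-.275,.113]): print(((proj("side",X)[0]-[210,130])*4).round())
```

```text
d [0.001, -0.001, -0.0] w [0.09, -0.13, -0.03] | tcp [ 0.457 -0.274  0.114] open 0.0 F [-6.9  0.6  8.6] t 22.12
top [('tray_handle', [(0.79, array([289., 252.])), (0.76, array([217., 156.])), (0.72, array([147., 215.])), (0.7, array([321., 186.]))]), ('tray_lip', [(0.68, array([323., 250.])), (0.56, array([337., 159.]))]), ('lever_pad', [(0.6, array([369., 277.]))]), ('adapter0', [(0.61, array([132., 217.])), (0.56, array([148., 215.])), (0.55, array([129., 209.])), (0.54, array([147., 141.])), (0.5, array([135., 199.]))])]
side [('tray_handle', [(0.76, array([344., 197.])), (0.62, array([297., 157.])), (0.61, array([197., 212.]))]), ('tray_lip', [(0.65, array([240., 249.])), (0.64, array([136., 254.])), (0.62, array([274., 159.])), (0.59, array([360., 202.])), (0.28, array([200., 317.]))]), ('lever_pad', [(0.68, array([299., 180.])), (0.54, array([203., 202.]))]), ('adapter0', [(0.71, array([194., 336.])), (0.6, array([204., 319.])), (0.6, array([171., 338.])), (0.49, array([171., 327.]))])]
[240. 165.]
[398. 217.]
[399. 208.]
```

View pics/s7.png

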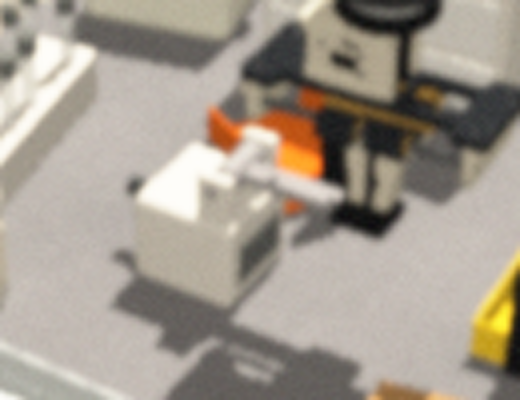

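The paddle, crop (370,215), sits where a level arm is predicted ((398,212) at its end). The push is 8.6 N and the tip is at z = 0.114. One more steadiness check, holding this pose.

drive_tool:
  plan:
    - [[0.0005,0,0],[0,0,0],0]
    - [[0.0005,0,0],[0,0,0],0]
    - [[0.0005,0,0],[0,0,0],0]
    - [[0.0005,0,0],[0,0,0],0]
    - [[0.0005,0,0],[0,0,0],0]
    - [[0.0005,0,0],[0,0,0],0]
    - [[0.0005,0,0],[0,0,0],0]
    - [[0.0005,0,0],[0,0,0],0]

```text
clock: 23.28
tool_pos: [0.4571, -0.2741, 0.1149]
orientation: [-175.7, 89.9, -83.6]
force: [-4.5, 2.6, 8.3]
opening: 0.0002
```

Run:
```python
from h import *
_,_,o=tool(); print(o["tool_pos"],o["force"],o["clock"])
if .108<o["tool_pos"][2]<.119 and 5<o["force"][2]<11: print(ctrl.close_job())
```

```text
[ 0.45705628 -0.27407519  0.11493313] [-4.5397062   2.64419568  8.30405181] 23.2833
the job is handed in; nothing more can be done
None
```

I handed the job in at 23.3 s with the gripper still holding the lever level; no verdict is reported. I gripped the silver tray by its handle, tipped it over the basin until the adapters slid off, and set it back on its old spot. After letting go, I pushed the white valve's lever down with the shut fingers.

**Adapters:** all four showed lying in the basin after tipping, in both camera views. The last detections still put four in the basin. The top view also gave one stray hit, on the dish. The gripper never came near them.

**Tray:** empty, standing upright and released. Its handle and open edge showed within 2–3 px of where they started. The last top view missed the open edge, but the side view showed it.

**Lever:** held at tip height 0.115 m against 0.113 m for level, with 8.3 N upward against the 8 N expected. That is about 0.24 rad by geometry, and the side picture agrees. There was also about 5 N of sideways force, probably friction. The arm covered the paddle in the last top view, so that check rests on the side view and the force.

**Bystanders:** they looked unmoved in the picture taken after the tray was released. I did not measure their positions again.

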